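# Lay cut pipes in the V-stands

### The job

Get the two cut round pipes ready for welding: lay the thick one across the two large V-heads of its stand and the thin one across the two small V-heads of the other stand. Each pipe should lie cradled in both Vs of its stand so that it cannot roll, roughly centred along its length, and be let go.

Things in the scene. Friction and masses are not known exactly. Their poses are not given: they have to be found in the camera images.
- thick_pipe: Thick round bare-steel pipe lying on the bench: diameter 48 mm, length 200 mm, about 0.65 kg. Origin mid-length on its axis, x along the pipe (it may be rolled about x). Both pipes and a 40 mm square steel tube of the same length (not wanted) lie in a row in any order, 25 mm or more free beside each pipe's middle. Nothing loose is taller than 50 mm.
- thin_pipe: Thin round bare-steel pipe lying on the bench in the same row: diameter 27 mm, length 200 mm, about 0.28 kg. Origin mid-length on its axis, x along the pipe (it may be rolled about x).
- large_seat (a point): Middle of the thick pipe's axis once seated on the fixed grey stand with two large light-metal V-heads, 74 mm above the bench; x along the grooves, z up. Heads: 24 mm wide along x, centred at x = -50 and +50 mm, 76 mm gap between. Each a 90 degree V open upwards, bottom 34 mm below this point, arms up to 5 mm above it, mouth 78 mm. Base plate 140 x 90 mm, 8 mm thick.
- small_seat (a point): Middle of the thin pipe's axis once seated on the fixed grey stand with two small light-metal V-heads, 69 mm above the bench; x along the grooves, z up. Heads: 24 mm wide along x, centred at x = -50 and +50 mm, 76 mm gap between. Each a 90 degree V open upwards, bottom 19 mm below this point, arms up to 4 mm above it, mouth 45 mm. Base plate 140 x 57 mm, 8 mm thick.
Mind the look-alikes: they are no part of the job. What is shaped like the part that bears large_seat but pink or turquoise is not meant.

How it is judged:
At the end, for the whole second after the job is handed in: The thick pipe rests in both large Vs and the thin pipe in both small Vs: each pipe's middle within 30 mm of its seat point along the groove, 10 mm across it and 8 mm in height, its axis within 10 degrees of the groove, at rest and released (x of thick_pipe in the frame of large_seat between -0.03 and 0.03 m and y of thick_pipe in the frame of large_seat between -0.01 and 0.01 m and z of thick_pipe in the frame of large_seat between -0.008 and 0.008 m and angle between the x axis of thick_pipe and the x axis of large_seat, either way round below 0.175 rad and x of thin_pipe in the frame of small_seat between -0.03 and 0.03 m and y of thin_pipe in the frame of small_seat between -0.01 and 0.01 m and z of thin_pipe in the frame of small_seat between -0.008 and 0.008 m and angle between the x axis of thin_pipe and the x axis of small_seat, either way round below 0.175 rad and linear speed of each of thick_pipe, thin_pipe below 0.02 m/s); the robot touches nothing.
It also fails if it takes over 59 s, if anything falls off the work surface, if the arm or the gripper's body presses on something with over 40 N, if the wrist force passes 120 N, or if a joint passes its speed limit or range.

### The arm

A 7-joint arm with a two-finger parallel gripper is mounted at the origin on the work surface. World frame = base frame: x ahead of the robot, y to its left, z up, the work surface at z = 0. Lengths are in m, angles in rad, forces in N, time in s.
With the tool pointing down it reaches from about 0.4 to 0.85 m from the base axis. Payload 10.4 kg.
Tool frame: the origin (TCP) lies midway between the tips of the shut fingers; the grasp point (between the pads) lies 19 mm behind it (r.tcp_to_grasp is the z of the grasp point in the tool frame, in m); z points along the fingers, x is the direction in which the jaws open and shut, and the axes are right-handed (so a half turn about z gives the same grasp; the last joint's range is limited). The gripper opens to 87 mm and grips with 3 to 60 N. Pads are 19 mm wide; open, the fingers measure 117 mm over their backs; the gripper's body (75 mm by 190 mm) begins 51 mm behind the grasp point.
Start: joints at [-1.31, 0.332, -0.065, 1.46, 0.022, 1.35, -0.088], TCP at [0.175, 0.6, 0.223] pointing down, gripper open.
Joint ranges: [-2.6, 2.6], [-0.5, 2.12], [-1.47, 1.34], [0.16, 2.42], [-1.27, 4.41], [0.06, 2.06], [-2.6, 2.6]. Speed limits (rad/s): [2.22, 2.22, 2.79, 2.79, 3.14, 3.14, 3.14].

### API

Orientations are given as a unit quaternion [x, y, z, w].
In Python, from bench import r, camera, close_job gives the robot as it stands. The module is installed in compiled form; this text tells all that it offers.
- The arm moves only by the shell command python3 -m crank 'ROWS' [FORCE]. ROWS is JSON, a list of rows, each an object of numbers: "x", "y", "z": the shift along the tool's x, y, z scaled (see below); "ax", "ay", "az": the turn, a rotation vector about the tool's x, y, z scaled (see below); "claw": the closure, from -1 (fully open) to 1 (shut), so that 0 is half open. A call has exactly 5 rows; each row is the pose to reach, as a shift and turn from the pose commanded when the call began, along the tool's axes at that moment; what a row does not reach only later rows make up. The controller multiplies each number of a shift by 1 m and each number of a turn by 2 rad. A row lasts 1/12 s, in which the tool goes at most 41.7 mm and 7.16 degrees, less where a joint would pass 70% of its speed; a pose out of reach is approached as far as the arm can. A call with a number of a shift or a turn outside -1 to 1 is refused whole. A call with a gripper value outside its range is refused whole. The fingers move at their own pace and stop on an object; FORCE is the grip in N (left out, the last holds). Time passes only in rows, so rows that repeat a pose let the fingers close, or fill a call up. It gives the time, the measured TCP pose, the force and the opening at its end, in the units of the state.
- r.read_state(): the state, without advancing time (a new reading comes with each control period).
- camera(name): name is "side" or "top" or "wrist"; returns a dict with "color" (400x640x3 uint8, blue, green, red), "fx", "fy", "cx", "cy" (pixels), "eye" and "orientation" of the camera in the world. Camera axes: x right, y down, z forward; pixel columns grow to the right and rows downward; lengths in m; the calibration is good to about 2 mm. A picture is of the moment at which its call begins. There is no depth.
- close_job(): hands the job in, once; it reports no verdict.
The state is a dict: "time": time; "joint_positions": joint angles; "joint_vel": joint speeds; "joint_torque": joint torques, N m; "ee_pos": TCP position; "eef_rot": TCP orientation; "ft_force": force on the tool from outside, world axes, zero at the start; "torque": the same for the moment, N m; "width": finger opening in m.
Only numpy, scipy, OpenCV 4.12 (cv2) and the standard library are available. Lean on these libraries where they do the work, as an engineer would, in place of code of your own. Each camera call takes 0.05 s, during which the arm holds its last target. There are 200 camera calls.

## Working session

There is one attempt and no reset: what is moved stays moved. The work goes in short steps, Python scripts to look and compute and a shell command to move; the robot and the scene stay as the last step left them, time stands still between calls to the robot, and variables do not carry over. Pictures are saved under pics/ and viewed, about 8 in all and at most 12, crops included, and the job is handed in when it is done.

```bash
mkdir -p pics; cat > h.py <<'E'
import numpy as np, cv2, json
from bench import r, camera, close_job
from scipy.spatial.transform import Rotation as R
def snap(n,f):
    c=camera(n); cv2.imwrite(f'pics/{f}.png',c['color'])
    d={k:np.array(c[k]).tolist() for k in c if k!='color'}; json.dump(d,open(f'pics/{f}.json','w')); return c
def px2w(f,u,v,z):
    c=json.load(open(f'pics/{f}.json')); d=R.from_quat(c['orientation']).apply([(u-c['cx'])/c['fx'],(v-c['cy'])/c['fy'],1])
    e=np.array(c['eye']); return e+d*(z-e[2])/d[2]
def w2px(f,p):
    c=json.load(open(f'pics/{f}.json')); q=R.from_quat(c['orientation']).inv().apply(np.array(p)-c['eye'])
    return q[0]/q[2]*c['fx']+c['cx'],q[1]/q[2]*c['fy']+c['cy']
E
python3 - <<'E'
from h import *
snap('top','top0');snap('side','side0')
for f in('top0','side0'):print(open(f'pics/{f}.json').read())
s=r.read_state();print(s['ee_pos'],s['eef_rot'],s['time'],s['width'],r.tcp_to_grasp)
print(R.from_quat(s['eef_rot']).as_matrix().round(3))
E
```

```text
{"fx": 517.9240611764808, "fy": 517.9240611764808, "cx": 315.39626629410196, "cy": 197.70326743578022, "eye": [0.39250720946560064, 0.07994254927000043, 1.5939278915211281], "orientation": [-0.6998537097142845, 0.7125678520948135, -0.03380439948186383, 0.03618153860477521]}
{"fx": 364.7667587880182, "fy": 364.7667587880182, "cx": 320.3076966421017, "cy": 196.7553985472434, "eye": [0.3596624587244227, 0.6973219449896392, 0.8163650628066061], "orientation": [-0.16242683619309609, 0.9206371084254595, -0.3502518333625677, 0.05803870002394837]}
[0.17489343 0.59967448 0.22183652] [ 7.99975801e-01  6.00031933e-01 -4.91176706e-04  3.94583137e-04] 0.1 0.08699962073709509 -0.0187
[[ 0.28   0.96  -0.   ]
 [ 0.96  -0.28  -0.001]
 [-0.001  0.    -1.   ]]
```

View pics/top0.png

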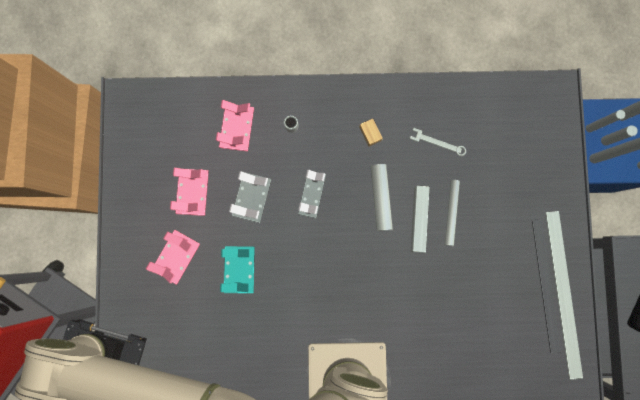

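View pics/side0.png

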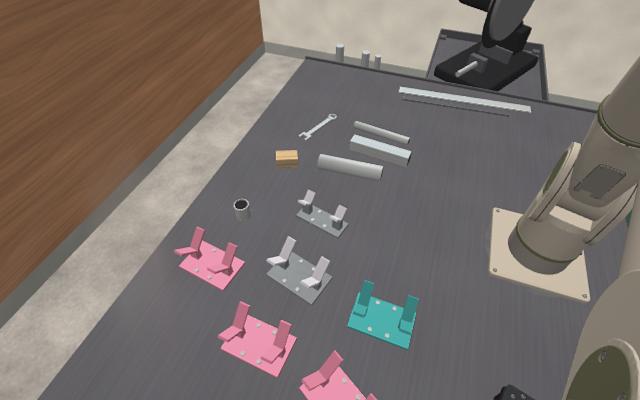

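```bash
python3 - <<'E'
from h import *
im=cv2.imread('pics/top0.png')
for n,(u0,v0,u1,v1),z in(('thick',(365,155,398,240),.03),('thin',(440,170,468,255),.016),('sq',(405,175,438,260),.04)):
    g=cv2.cvtColor(im[v0:v1,u0:u1],cv2.COLOR_BGR2GRAY); m=(g>115).astype(np.uint8)
    nn,l,s,c=cv2.connectedComponentsWithStats(m);k=1+s[1:,4].argmax()
    p=np.argwhere(l==k)[:,::-1].astype(np.float32)+[u0,v0]
    w=np.array([px2w('top0',u,v,z)[:2] for u,v in p],np.float32)
    (c,sz,a)=cv2.minAreaRect(w); b=cv2.boxPoints((c,sz,a)); e=max((b[1]-b[0],b[2]-b[1]),key=np.linalg.norm)
    print(n,np.round(c,4),np.round(w.mean(0),4),np.round(sz,4),'axis deg',np.degrees(np.arctan2(e[1],e[0]))%180)
cv2.imwrite('pics/crop1.png',cv2.resize(im[160:230,220:340],None,fx=6.5,fy=6.5,interpolation=cv2.INTER_CUBIC))
E
```

```text
thick [ 0.5478 -0.119 ] [ 0.5458 -0.1191] [0.2061 0.0452] axis deg 3.501742
thin [ 0.4973 -0.334 ] [ 0.4945 -0.3336] [0.0265 0.2049] axis deg 171.76088
sq [ 0.4791 -0.2317] [ 0.478  -0.2314] [0.0419 0.2023] axis deg 174.58295
```

View pics/crop1.png

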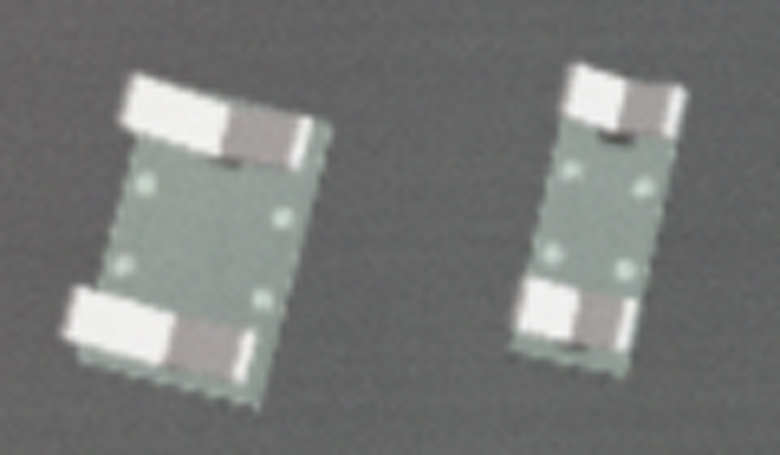

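```bash
python3 - <<'E'
from h import *
f=lambda x,y,z:px2w('top0',220+(x+.5)/6.5-.5,160+(y+.5)/6.5-.5,z)[:2]
for n,b,v,zb in(('large',[(145,184),(283,218),(123,265),(263,300)],[(226,130),(171,345)],.04),('small',[(570,171),(644,188),(552,254),(626,270)],[(622,100),(577,315)],.05)):
    P=[f(*q,.011) for q in b]; A,B=[f(*q,zb) for q in v]
    d1=P[0]-P[2]+P[1]-P[3]; d2=A-B
    print(n,np.mean(P,0).round(4),((A+B)/2).round(4),np.linalg.norm(d2),[np.degrees(np.arctan2(d[1],d[0])) for d in(d1,d2)])
E
```

```text
large [0.5563 0.2821] [0.5555 0.2806] 0.10322612538022398 [np.float64(-14.744134476411139), np.float64(-14.633571489004753)]
small [0.5629 0.0954] [0.565  0.0942] 0.1019302527739392 [np.float64(-13.220871003175775), np.float64(-12.735020400199849)]
```

```bash
cat >> h.py <<'E'
def go(x,y,z,yaw):  # yaw: pipe axis deg in world = tool y direction
    s=r.read_state(); M=R.from_quat(s['eef_rot']); m=M.as_matrix()
    d=M.inv().apply(np.array([x,y,z])-s['ee_pos'])
    a=np.radians(yaw); Y=np.array([np.cos(a),np.sin(a),0]); Z=np.array([0,0,-1]); 
    T=R.from_matrix(np.column_stack([np.cross(Y,Z),Y,Z]))
    rv=(M.inv()*T).as_rotvec()
    print('t',round(s['time'],2),'pos',np.round(s['ee_pos'],4),'w',round(s['width'],4),'F',np.round(s['ft_force'],1))
    print('shift',d.round(4),'len',np.linalg.norm(d).round(3),'turn/2',(rv/2).round(4),'deg',np.degrees(rv).round(1))
E
python3 -c "
from h import *
go(.4,.25,.2,-16.3); go(.547,-.119,.12,3.5)"
```

```text
t 0.1 pos [0.1749 0.5997 0.2218] w 0.087 F [-0.2 -0.  -0.3]
shift [-0.2727  0.314   0.0222] len 0.416 turn/2 [0.     0.0006 0.0004] deg [0.  0.1 0. ]
t 0.1 pos [0.1749 0.5997 0.2218] w 0.087 F [-0.2 -0.  -0.3]
shift [-0.5857  0.5584  0.1026] len 0.816 turn/2 [-1.000e-04  6.000e-04 -1.724e-01] deg [ -0.    0.1 -19.8]
```

```bash
python3 -m crank '[{"x":-0.026,"y":0.03},{"x":-0.052,"y":0.06},{"x":-0.078,"y":0.09},{"x":-0.104,"y":0.12},{"x":-0.13,"y":0.15}]' 50
python3 -m crank '[{"x":-0.026,"y":0.03},{"x":-0.052,"y":0.06},{"x":-0.078,"y":0.09},{"x":-0.104,"y":0.12},{"x":-0.13,"y":0.15}]'
python3 -c "
from h import *
go(.547,-.119,.13,3.5)"
```

```text
t 0.1 pos [0.1749 0.5997 0.2218] w 0.087 F [-0.2 -0.  -0.3]
shift [-0.5857  0.5584  0.0926] len 0.814 turn/2 [-1.000e-04  6.000e-04 -1.724e-01] deg [ -0.    0.1 -19.8]schema error: expected keys x, y, z, ax, ay, az, claw
schema error: expected keys x, y, z, ax, ay, az, claw
```

All keys are required in each row.

```bash
python3 -m crank '[{"x":-0.026,"y":0.03,"z":0,"ax":0,"ay":0,"az":0,"claw":-1},{"x":-0.052,"y":0.06,"z":0,"ax":0,"ay":0,"az":0,"claw":-1},{"x":-0.078,"y":0.09,"z":0,"ax":0,"ay":0,"az":0,"claw":-1},{"x":-0.104,"y":0.12,"z":0,"ax":0,"ay":0,"az":0,"claw":-1},{"x":-0.13,"y":0.15,"z":0,"ax":0,"ay":0,"az":0,"claw":-1}]' 50
python3 -m crank '[{"x":-0.026,"y":0.03,"z":0,"ax":0,"ay":0,"az":0,"claw":-1},{"x":-0.052,"y":0.06,"z":0,"ax":0,"ay":0,"az":0,"claw":-1},{"x":-0.078,"y":0.09,"z":0,"ax":0,"ay":0,"az":0,"claw":-1},{"x":-0.104,"y":0.12,"z":0,"ax":0,"ay":0,"az":0,"claw":-1},{"x":-0.13,"y":0.15,"z":0,"ax":0,"ay":0,"az":0,"claw":-1}]'
python3 -c "
from h import *
go(.547,-.119,.13,3.5)"
```

```text
time: 0.52
ee_pos: [0.2832, 0.4313, 0.2222]
eef_rot: [0.8, 0.6, -0.0, 0.0]
ft_force: [0.8, 0.0, 0.6]
width: 0.0869
time: 0.93
ee_pos: [0.3907, 0.2645, 0.2224]
eef_rot: [0.8, 0.6, -0.0, -0.0]
ft_force: [1.0, 1.0, 0.2]
width: 0.0872
t 0.93 pos [0.3907 0.2645 0.2224] w 0.0872 F [1.  1.  0.2]
shift [-0.3244  0.2574  0.0923] len 0.424 turn/2 [-1.000e-04 -1.000e-04 -1.724e-01] deg [ -0.   -0.  -19.8]
```

```bash
python3 -m crank '[{"x":-0.03,"y":0.024,"z":0.006,"ax":0,"ay":0,"az":-0.0345,"claw":-1},{"x":-0.06,"y":0.048,"z":0.012,"ax":0,"ay":0,"az":-0.069,"claw":-1},{"x":-0.09,"y":0.072,"z":0.018,"ax":0,"ay":0,"az":-0.1035,"claw":-1},{"x":-0.12,"y":0.096,"z":0.024,"ax":0,"ay":0,"az":-0.138,"claw":-1},{"x":-0.15,"y":0.12,"z":0.03,"ax":0,"ay":0,"az":-0.1724,"claw":-1}]'
python3 -c "
from h import *
go(.547,-.119,.16,3.5)"
```

```text
time: 1.35
ee_pos: [0.4635, 0.0869, 0.1922]
eef_rot: [0.684, 0.73, 0.0, -0.0]
ft_force: [1.4, 0.0, -1.1]
width: 0.0871
t 1.35 pos [0.4635 0.0869 0.1922] w 0.0871 F [ 1.4  0.  -1.1]
shift [-0.2109  0.07    0.0322] len 0.224 turn/2 [ 0.     -0.0002  0.0017] deg [ 0.  -0.   0.2]
```

```bash
python3 -m crank '[{"x":-0.035,"y":0.012,"z":0.005,"ax":0,"ay":0,"az":0,"claw":-1},{"x":-0.07,"y":0.024,"z":0.01,"ax":0,"ay":0,"az":0,"claw":-1},{"x":-0.105,"y":0.036,"z":0.015,"ax":0,"ay":0,"az":0,"claw":-1},{"x":-0.14,"y":0.047,"z":0.02,"ax":0,"ay":0,"az":0,"claw":-1},{"x":-0.175,"y":0.058,"z":0.026,"ax":0,"ay":0,"az":0,"claw":-1}]'
python3 -m crank '[{"x":-0.025,"y":0.008,"z":0.004,"ax":0,"ay":0,"az":0,"claw":-1},{"x":-0.036,"y":0.012,"z":0.006,"ax":0,"ay":0,"az":0,"claw":-1},{"x":-0.036,"y":0.012,"z":0.006,"ax":0,"ay":0,"az":0,"claw":-1},{"x":-0.036,"y":0.012,"z":0.006,"ax":0,"ay":0,"az":0,"claw":-1},{"x":-0.036,"y":0.012,"z":0.006,"ax":0,"ay":0,"az":0,"claw":-1}]'
python3 -c "
from h import *
go(.547,-.119,.008,3.5)
snap('wrist','w1')
f='w1'
print([w2px(f,p) for p in((.547,-.119,.024),(.647,-.113,.024),(.447,-.125,.024))])"
```

```text
time: 1.77
ee_pos: [0.5323, -0.084, 0.1664]
eef_rot: [0.685, 0.728, 0.0, 0.0]
ft_force: [0.6, 0.3, 0.0]
width: 0.0868
time: 2.18
ee_pos: [0.5459, -0.1163, 0.1604]
eef_rot: [0.685, 0.729, 0.0, -0.0]
ft_force: [0.0, -0.1, -0.0]
width: 0.0868
t 2.18 pos [ 0.5459 -0.1163  0.1604] w 0.0868 F [ 0.  -0.1 -0. ]
shift [-0.0028  0.001   0.1524] len 0.152 turn/2 [-0.0002 -0.0003  0.0005] deg [-0.  -0.   0.1]
[(np.float64(320.0508868472314), np.float64(190.00713210095066)), (np.float64(320.08134506279714), np.float64(286.26571715927423)), (np.float64(320.0144568292649), np.float64(74.87556848260783))]
```

View pics/w1.png

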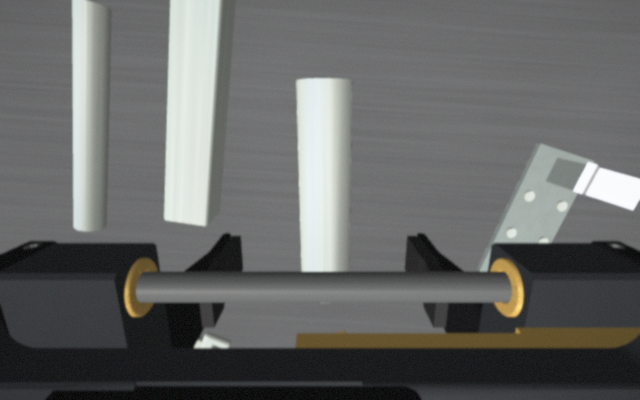

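```bash
python3 -m crank '[{"x":0,"y":0,"z":0.035,"ax":0,"ay":0,"az":0,"claw":-1},{"x":0,"y":0,"z":0.07,"ax":0,"ay":0,"az":0,"claw":-1},{"x":0,"y":0,"z":0.105,"ax":0,"ay":0,"az":0,"claw":-1},{"x":0,"y":0,"z":0.135,"ax":0,"ay":0,"az":0,"claw":-1},{"x":0,"y":0,"z":0.15,"ax":0,"ay":0,"az":0,"claw":-1}]'
python3 -m crank '[{"x":0,"y":0,"z":0.002,"ax":0,"ay":0,"az":0,"claw":-1},{"x":0,"y":0,"z":0.002,"ax":0,"ay":0,"az":0,"claw":1},{"x":0,"y":0,"z":0.002,"ax":0,"ay":0,"az":0,"claw":1},{"x":0,"y":0,"z":0.002,"ax":0,"ay":0,"az":0,"claw":1},{"x":0,"y":0,"z":0.002,"ax":0,"ay":0,"az":0,"claw":1}]' 50
python3 -m crank '[{"x":0,"y":0,"z":0,"ax":0,"ay":0,"az":0,"claw":1},{"x":0,"y":0,"z":0,"ax":0,"ay":0,"az":0,"claw":1},{"x":0,"y":0,"z":0,"ax":0,"ay":0,"az":0,"claw":1},{"x":0,"y":0,"z":0,"ax":0,"ay":0,"az":0,"claw":1},{"x":0,"y":0,"z":0,"ax":0,"ay":0,"az":0,"claw":1}]' 50
```

```text
time: 2.65
ee_pos: [0.5441, -0.1155, 0.0072]
eef_rot: [0.684, 0.729, -0.001, -0.002]
ft_force: [0.3, -0.1, -0.1]
width: 0.087
time: 3.07
ee_pos: [0.5472, -0.1173, 0.01]
eef_rot: [0.685, 0.728, 0.001, 0.001]
ft_force: [0.6, -0.5, 0.1]
width: 0.0682
time: 3.48
ee_pos: [0.5464, -0.1171, 0.0088]
eef_rot: [0.685, 0.728, 0.0, -0.0]
ft_force: [-1.7, 2.4, 4.7]
width: 0.0472
```

```bash
python3 -m crank '[{"x":0,"y":0,"z":0,"ax":0,"ay":0,"az":0,"claw":1},{"x":0,"y":0,"z":-0.01,"ax":0,"ay":0,"az":0,"claw":1},{"x":0,"y":0,"z":-0.035,"ax":0,"ay":0,"az":0,"claw":1},{"x":0,"y":0,"z":-0.065,"ax":0,"ay":0,"az":0,"claw":1},{"x":0,"y":0,"z":-0.095,"ax":0,"ay":0,"az":0,"claw":1}]'
python3 -m crank '[{"x":0,"y":0,"z":-0.03,"ax":0,"ay":0,"az":0,"claw":1},{"x":0,"y":0,"z":-0.055,"ax":0,"ay":0,"az":0,"claw":1},{"x":0,"y":0,"z":-0.07,"ax":0,"ay":0,"az":0,"claw":1},{"x":0,"y":0,"z":-0.07,"ax":0,"ay":0,"az":0,"claw":1},{"x":0,"y":0,"z":-0.07,"ax":0,"ay":0,"az":0,"claw":1}]'
python3 -c "
from h import *
snap('side','s1')
im=cv2.imread('pics/s1.png');cv2.imwrite('pics/s1c.png',im)
go(.556,.2813,.17,-14.7)"
```

```text
time: 3.9
ee_pos: [0.5444, -0.1179, 0.1037]
eef_rot: [0.685, 0.728, -0.001, -0.001]
ft_force: [1.5, 0.4, -6.4]
width: 0.047
time: 4.32
ee_pos: [0.5456, -0.1177, 0.1731]
eef_rot: [0.685, 0.728, -0.0, -0.0]
ft_force: [-0.2, -0.1, -8.2]
width: 0.0472
t 4.37 pos [ 0.5451 -0.1175  0.1721] w 0.0469 F [ 0.1 -0.1 -8.1]
shift [0.3974 0.0351 0.0021] len 0.399 turn/2 [-0.0011  0.      0.1587] deg [-0.1  0.  18.2]
```

View pics/s1c.png

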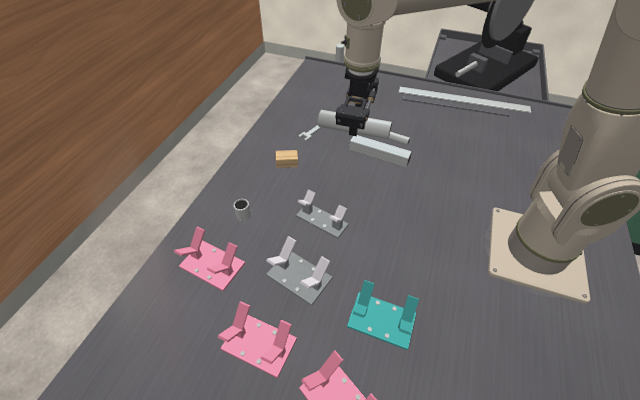

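```bash
python3 -m crank '[{"x":0.02,"y":0.002,"z":0,"ax":0,"ay":0,"az":0.032,"claw":1},{"x":0.055,"y":0.005,"z":0,"ax":0,"ay":0,"az":0.064,"claw":1},{"x":0.095,"y":0.008,"z":0,"ax":0,"ay":0,"az":0.096,"claw":1},{"x":0.135,"y":0.012,"z":0,"ax":0,"ay":0,"az":0.128,"claw":1},{"x":0.175,"y":0.016,"z":0,"ax":0,"ay":0,"az":0.1587,"claw":1}]'
python3 -c "
from h import *
go(.556,.2813,.17,-14.7)"
```

```text
time: 4.78
ee_pos: [0.5499, 0.0595, 0.1714]
eef_rot: [0.793, 0.609, -0.002, -0.001]
ft_force: [2.2, -1.0, -7.0]
width: 0.0472
t 4.78 pos [0.5499 0.0595 0.1714] w 0.0472 F [ 2.2 -1.  -7. ]
shift [ 0.2159 -0.0512  0.0012] len 0.222 turn/2 [-0.0014  0.0009 -0.0019] deg [-0.2  0.1 -0.2]
```

```bash
python3 -m crank '[{"x":0.036,"y":-0.0085,"z":0,"ax":0,"ay":0,"az":0,"claw":1},{"x":0.072,"y":-0.017,"z":0,"ax":0,"ay":0,"az":0,"claw":1},{"x":0.108,"y":-0.0255,"z":0,"ax":0,"ay":0,"az":0,"claw":1},{"x":0.144,"y":-0.034,"z":0,"ax":0,"ay":0,"az":0,"claw":1},{"x":0.176,"y":-0.042,"z":0,"ax":0,"ay":0,"az":0,"claw":1}]'
python3 -m crank '[{"x":0.025,"y":-0.006,"z":0,"ax":0,"ay":0,"az":-0.002,"claw":1},{"x":0.036,"y":-0.009,"z":0,"ax":0,"ay":0,"az":-0.002,"claw":1},{"x":0.036,"y":-0.009,"z":0,"ax":0,"ay":0,"az":-0.002,"claw":1},{"x":0.036,"y":-0.009,"z":0,"ax":0,"ay":0,"az":-0.002,"claw":1},{"x":0.036,"y":-0.009,"z":0,"ax":0,"ay":0,"az":-0.002,"claw":1}]'
python3 -c "
from h import *
go(.556,.2813,.055,-14.7)
snap('wrist','w2');snap('top','top2')
# predicted px of V-bottom points, pipe ends (pipe held)
a=np.radians(-14.7);s=r.read_state();p=s['ee_pos']
for k in(-.1,.1):
  print(k,w2px('w2',p+np.array([k*np.cos(a),k*np.sin(a),.019])))
for k in(-.062,-.038,.038,.062):
  print(k,[np.round(w2px('w2',np.array([.556,.2813,.079])+np.array([k*np.cos(a)-j*np.sin(a),k*np.sin(a)+j*np.cos(a),0]))) for j in(-.039,.039)])
w,t=cv2.imread('pics/w2.png'),cv2.imread('pics/top2.png')
cv2.imwrite('pics/m2.png',w)
"
```

```text
time: 5.2
ee_pos: [0.5538, 0.2411, 0.1709]
eef_rot: [0.791, 0.611, -0.002, -0.0]
ft_force: [0.1, 0.5, -6.6]
width: 0.047
time: 5.62
ee_pos: [0.5557, 0.2742, 0.1722]
eef_rot: [0.791, 0.612, -0.001, 0.0]
ft_force: [0.3, -0.6, -7.7]
width: 0.0466
t 5.62 pos [0.5557 0.2742 0.1722] w 0.0466 F [ 0.3 -0.6 -7.7]
shift [ 0.0073 -0.0014  0.1172] len 0.117 turn/2 [-0.0005  0.0013  0.0012] deg [-0.1  0.1  0.1]
-0.1 (np.float64(323.175707115938), np.float64(39.22699014064196))
0.1 (np.float64(322.2912442374478), np.float64(432.2647158082822))
-0.062 [array([281., 121.]), array([385., 121.])]
-0.038 [array([282., 153.]), array([383., 153.])]
0.038 [array([285., 244.]), array([378., 245.])]
0.062 [array([285., 270.]), array([377., 271.])]
```

View pics/m2.png

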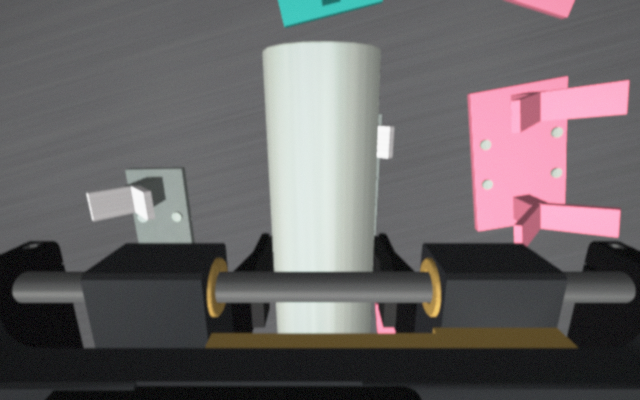

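```bash
python3 -m crank '[{"x":0.007,"y":-0.001,"z":0.0,"ax":0,"ay":0,"az":0,"claw":1},{"x":0.007,"y":-0.001,"z":0.025,"ax":0,"ay":0,"az":0,"claw":1},{"x":0.007,"y":-0.001,"z":0.05,"ax":0,"ay":0,"az":0,"claw":1},{"x":0.007,"y":-0.001,"z":0.07,"ax":0,"ay":0,"az":0,"claw":1},{"x":0.007,"y":-0.001,"z":0.08,"ax":0,"ay":0,"az":0,"claw":1}]'
python3 -m crank '[{"x":0,"y":0,"z":0.01,"ax":0,"ay":0,"az":0,"claw":1},{"x":0,"y":0,"z":0.018,"ax":0,"ay":0,"az":0,"claw":1},{"x":0,"y":0,"z":0.024,"ax":0,"ay":0,"az":0,"claw":1},{"x":0,"y":0,"z":0.028,"ax":0,"ay":0,"az":0,"claw":1},{"x":0,"y":0,"z":0.028,"ax":0,"ay":0,"az":0,"claw":1}]'
python3 -c "
from h import *
go(.556,.2813,.0588,-14.7)"
```

```text
time: 6.13
ee_pos: [0.5554, 0.2826, 0.0908]
eef_rot: [0.791, 0.612, -0.002, -0.0]
ft_force: [-1.2, -0.7, -7.7]
width: 0.0468
time: 6.55
ee_pos: [0.5565, 0.2832, 0.0652]
eef_rot: [0.79, 0.612, -0.0, -0.0]
ft_force: [-0.1, -0.2, -7.6]
width: 0.0468
t 6.55 pos [0.5565 0.2832 0.0652] w 0.0468 F [-0.1 -0.2 -7.6]
shift [-0.002  -0.      0.0064] len 0.007 turn/2 [-0.0001  0.0001  0.0021] deg [-0.   0.   0.2]
```

```bash
python3 -m crank '[{"x":-0.001,"y":0,"z":0.002,"ax":0,"ay":0,"az":0,"claw":1},{"x":-0.001,"y":0,"z":0.004,"ax":0,"ay":0,"az":0,"claw":1},{"x":-0.001,"y":0,"z":0.0045,"ax":0,"ay":0,"az":0,"claw":1},{"x":-0.001,"y":0,"z":0.005,"ax":0,"ay":0,"az":0,"claw":1},{"x":-0.001,"y":0,"z":0.005,"ax":0,"ay":0,"az":0,"claw":1}]'

```

```text
time: 6.97
ee_pos: [0.5566, 0.2825, 0.0609]
eef_rot: [0.79, 0.613, 0.0, -0.0]
ft_force: [0.3, 1.1, -6.5]
width: 0.0472
```

```bash
python3 -m crank '[{"x":0,"y":0,"z":0.001,"ax":0,"ay":0,"az":0,"claw":1},{"x":0,"y":0,"z":0.001,"ax":0,"ay":0,"az":0,"claw":-0.2},{"x":0,"y":0,"z":0.001,"ax":0,"ay":0,"az":0,"claw":-0.5},{"x":0,"y":0,"z":0.001,"ax":0,"ay":0,"az":0,"claw":-1},{"x":0,"y":0,"z":0.001,"ax":0,"ay":0,"az":0,"claw":-1}]'
python3 -m crank '[{"x":0,"y":0,"z":0,"ax":0,"ay":0,"az":0,"claw":-1},{"x":0,"y":0,"z":0,"ax":0,"ay":0,"az":0,"claw":-1},{"x":0,"y":0,"z":0,"ax":0,"ay":0,"az":0,"claw":-1},{"x":0,"y":0,"z":0,"ax":0,"ay":0,"az":0,"claw":-1},{"x":0,"y":0,"z":0,"ax":0,"ay":0,"az":0,"claw":-1}]'

```

```text
time: 7.38
ee_pos: [0.5568, 0.2822, 0.0601]
eef_rot: [0.791, 0.612, 0.0, 0.0]
ft_force: [0.2, 1.2, -1.1]
width: 0.0646
time: 7.8
ee_pos: [0.5564, 0.2822, 0.0595]
eef_rot: [0.79, 0.612, 0.0, -0.0]
ft_force: [0.4, -0.4, -1.2]
width: 0.0858
```

Released. Lift and head for the thin pipe.

```bash
python3 -m crank '[{"x":0,"y":0,"z":-0.02,"ax":0,"ay":0,"az":0,"claw":-1},{"x":0,"y":0,"z":-0.05,"ax":0,"ay":0,"az":0,"claw":-1},{"x":0,"y":0,"z":-0.085,"ax":0,"ay":0,"az":0,"claw":-1},{"x":0,"y":0,"z":-0.115,"ax":0,"ay":0,"az":0,"claw":-1},{"x":0,"y":0,"z":-0.12,"ax":0,"ay":0,"az":0,"claw":-1}]'
python3 -c "
from h import *
go(.496,-.334,.17,-8.2)"
```

```text
time: 8.22
ee_pos: [0.5587, 0.283, 0.1855]
eef_rot: [0.791, 0.612, 0.004, 0.0]
ft_force: [-0.6, 0.2, 0.2]
width: 0.087
t 8.22 pos [0.5587 0.283  0.1855] w 0.087 F [-0.6  0.2  0.2]
shift [-0.6132  0.0936  0.0123] len 0.62 turn/2 [ 0.0027 -0.0028 -0.0548] deg [ 0.3 -0.3 -6.3]
```

```bash
python3 -m crank '[{"x":-0.038,"y":0.006,"z":0,"ax":0,"ay":0,"az":0,"claw":-1},{"x":-0.076,"y":0.012,"z":0,"ax":0,"ay":0,"az":0,"claw":-1},{"x":-0.114,"y":0.018,"z":0,"ax":0,"ay":0,"az":0,"claw":-1},{"x":-0.152,"y":0.024,"z":0,"ax":0,"ay":0,"az":0,"claw":-1},{"x":-0.19,"y":0.029,"z":0,"ax":0,"ay":0,"az":0,"claw":-1}]'
python3 -m crank '[{"x":-0.038,"y":0.006,"z":0,"ax":0,"ay":0,"az":0,"claw":-1},{"x":-0.076,"y":0.012,"z":0,"ax":0,"ay":0,"az":0,"claw":-1},{"x":-0.114,"y":0.018,"z":0,"ax":0,"ay":0,"az":0,"claw":-1},{"x":-0.152,"y":0.024,"z":0,"ax":0,"ay":0,"az":0,"claw":-1},{"x":-0.19,"y":0.029,"z":0,"ax":0,"ay":0,"az":0,"claw":-1}]'
python3 -c "
from h import *
go(.496,-.334,.17,-8.2)"
```

```text
time: 8.63
ee_pos: [0.5365, 0.0892, 0.1793]
eef_rot: [0.79, 0.613, 0.0, -0.0]
ft_force: [1.9, -0.2, 0.7]
width: 0.0869
time: 9.05
ee_pos: [0.5171, -0.102, 0.1795]
eef_rot: [0.79, 0.613, 0.0, -0.0]
ft_force: [0.9, -0.3, -0.0]
width: 0.0871
t 9.05 pos [ 0.5171 -0.102   0.1795] w 0.0871 F [ 0.9 -0.3 -0. ]
shift [-0.2299  0.0375  0.0094] len 0.233 turn/2 [ 0.0002 -0.0003 -0.0546] deg [ 0.  -0.  -6.3]
```

```bash
python3 -m crank '[{"x":-0.038,"y":0.006,"z":0.002,"ax":0,"ay":0,"az":-0.011,"claw":-1},{"x":-0.076,"y":0.012,"z":0.004,"ax":0,"ay":0,"az":-0.022,"claw":-1},{"x":-0.114,"y":0.018,"z":0.006,"ax":0,"ay":0,"az":-0.033,"claw":-1},{"x":-0.152,"y":0.024,"z":0.008,"ax":0,"ay":0,"az":-0.044,"claw":-1},{"x":-0.19,"y":0.031,"z":0.01,"ax":0,"ay":0,"az":-0.0546,"claw":-1}]'
python3 -m crank '[{"x":-0.025,"y":0.002,"z":0.01,"ax":0,"ay":0,"az":0,"claw":-1},{"x":-0.036,"y":0.003,"z":0.02,"ax":0,"ay":0,"az":0,"claw":-1},{"x":-0.036,"y":0.003,"z":0.02,"ax":0,"ay":0,"az":0,"claw":-1},{"x":-0.036,"y":0.003,"z":0.02,"ax":0,"ay":0,"az":0,"claw":-1},{"x":-0.036,"y":0.003,"z":0.02,"ax":0,"ay":0,"az":0,"claw":-1}]'
python3 -c "
from h import *
go(.496,-.334,.003,-8.2)
snap('wrist','w3');snap('top','top3')
print(w2px('w3',(.496,-.334,.0135)),w2px('w3',(.397,-.3197,.0135)))
im=cv2.imread('pics/top3.png')[150:250,210:340]
a=cv2.resize(im,None,fx=4,fy=4,interpolation=cv2.INTER_CUBIC)[:, :320*2]
w=cv2.imread('pics/w3.png')[0:330,100:540]
w=cv2.resize(w,(330,248)); b=np.zeros((400,330,3),np.uint8); b[:248]=w
cv2.imwrite('pics/m3.png',np.hstack([a[:, :460],b]))"
```

```text
time: 9.47
ee_pos: [0.4997, -0.2936, 0.1693]
eef_rot: [0.755, 0.655, 0.0, 0.0]
ft_force: [0.6, 0.5, -0.2]
width: 0.0874
time: 9.88
ee_pos: [0.4986, -0.3269, 0.1497]
eef_rot: [0.756, 0.655, 0.0, -0.0]
ft_force: [0.6, 0.5, 0.6]
width: 0.0874
t 9.88 pos [ 0.4986 -0.3269  0.1497] w 0.0874 F [0.6 0.5 0.6]
shift [-0.0075 -0.0015  0.1467] len 0.147 turn/2 [ 0.     -0.0003  0.0005] deg [ 0.  -0.   0.1]
(np.float64(314.83348818172556), np.float64(187.45996480051016)) (np.float64(314.19948361736084), np.float64(71.91342696229756))
```

View pics/m3.png

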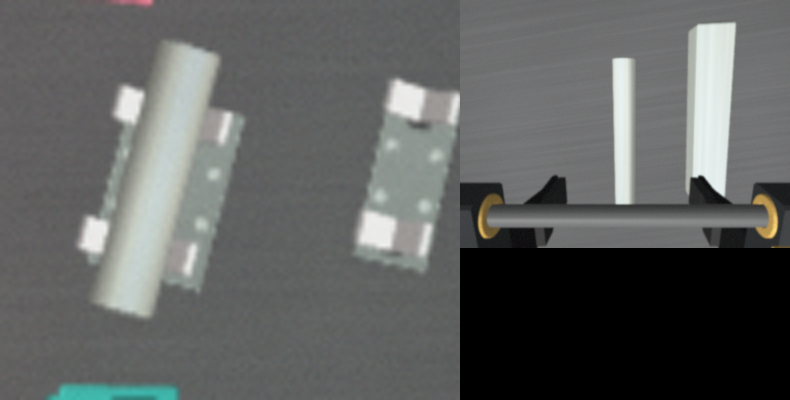

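```bash
python3 -m crank '[{"x":-0.005,"y":-0.001,"z":0.035,"ax":0,"ay":0,"az":0,"claw":-1},{"x":-0.005,"y":-0.001,"z":0.07,"ax":0,"ay":0,"az":0,"claw":-1},{"x":-0.005,"y":-0.001,"z":0.1,"ax":0,"ay":0,"az":0,"claw":-1},{"x":-0.005,"y":-0.001,"z":0.125,"ax":0,"ay":0,"az":0,"claw":-1},{"x":-0.005,"y":-0.001,"z":0.138,"ax":0,"ay":0,"az":0,"claw":-1}]'
python3 -m crank '[{"x":0,"y":0,"z":0.004,"ax":0,"ay":0,"az":0,"claw":-1},{"x":0,"y":0,"z":0.006,"ax":0,"ay":0,"az":0,"claw":0},{"x":0,"y":0,"z":0.006,"ax":0,"ay":0,"az":0,"claw":1},{"x":0,"y":0,"z":0.006,"ax":0,"ay":0,"az":0,"claw":1},{"x":0,"y":0,"z":0.006,"ax":0,"ay":0,"az":0,"claw":1}]' 40
python3 -m crank '[{"x":0,"y":0,"z":0,"ax":0,"ay":0,"az":0,"claw":1},{"x":0,"y":0,"z":0,"ax":0,"ay":0,"az":0,"claw":1},{"x":0,"y":0,"z":0,"ax":0,"ay":0,"az":0,"claw":1},{"x":0,"y":0,"z":0,"ax":0,"ay":0,"az":0,"claw":1},{"x":0,"y":0,"z":0,"ax":0,"ay":0,"az":0,"claw":1}]' 40
python3 -m crank '[{"x":0,"y":0,"z":0,"ax":0,"ay":0,"az":0,"claw":1},{"x":0,"y":0,"z":0,"ax":0,"ay":0,"az":0,"claw":1},{"x":0,"y":0,"z":0,"ax":0,"ay":0,"az":0,"claw":1},{"x":0,"y":0,"z":0,"ax":0,"ay":0,"az":0,"claw":1},{"x":0,"y":0,"z":0,"ax":0,"ay":0,"az":0,"claw":1}]' 40
```

```text
time: 10.4
ee_pos: [0.4959, -0.3307, 0.009]
eef_rot: [0.755, 0.655, -0.0, -0.001]
ft_force: [1.2, 0.1, -0.3]
width: 0.0872
time: 10.82
ee_pos: [0.4972, -0.3332, 0.0069]
eef_rot: [0.756, 0.655, 0.001, 0.001]
ft_force: [0.2, -0.1, 0.1]
width: 0.0679
time: 11.23
ee_pos: [0.4964, -0.3328, 0.0055]
eef_rot: [0.756, 0.655, 0.0, -0.0]
ft_force: [0.4, 0.2, 0.5]
width: 0.035
time: 11.65
ee_pos: [0.4964, -0.3327, 0.0054]
eef_rot: [0.756, 0.655, 0.0, -0.0]
ft_force: [0.8, 1.1, -0.2]
width: 0.0259
```

```bash
python3 -m crank '[{"x":0,"y":0,"z":-0.01,"ax":0,"ay":0,"az":0,"claw":1},{"x":0,"y":0,"z":-0.035,"ax":0,"ay":0,"az":0,"claw":1},{"x":0,"y":0,"z":-0.07,"ax":0,"ay":0,"az":0,"claw":1},{"x":0,"y":0,"z":-0.105,"ax":0,"ay":0,"az":0,"claw":1},{"x":0,"y":0,"z":-0.14,"ax":0,"ay":0,"az":0,"claw":1}]'
python3 -m crank '[{"x":0,"y":0,"z":-0.02,"ax":0,"ay":0,"az":0,"claw":1},{"x":0,"y":0,"z":-0.02,"ax":0,"ay":0,"az":0,"claw":1},{"x":0,"y":0,"z":-0.02,"ax":0,"ay":0,"az":0,"claw":1},{"x":0,"y":0,"z":-0.02,"ax":0,"ay":0,"az":0,"claw":1},{"x":0,"y":0,"z":-0.02,"ax":0,"ay":0,"az":0,"claw":1}]'
python3 -c "
from h import *
go(.564,.0948,.17,-13)"
```

```text
time: 12.07
ee_pos: [0.4956, -0.3329, 0.1474]
eef_rot: [0.756, 0.654, -0.0, -0.0]
ft_force: [1.5, 0.2, -2.8]
width: 0.0261
time: 12.48
ee_pos: [0.4956, -0.3323, 0.164]
eef_rot: [0.756, 0.655, -0.001, -0.001]
ft_force: [0.4, 0.2, -3.1]
width: 0.0261
t 12.48 pos [ 0.4956 -0.3323  0.164 ] w 0.0261 F [ 0.4  0.2 -3.1]
shift [ 0.4325  0.0068 -0.0057] len 0.433 turn/2 [-0.0013 -0.0004  0.0418] deg [-0.1 -0.   4.8]
```

```bash
python3 -m crank '[{"x":0.02,"y":0,"z":-0.005,"ax":0,"ay":0,"az":0,"claw":1},{"x":0.06,"y":0.001,"z":-0.005,"ax":0,"ay":0,"az":0,"claw":1},{"x":0.1,"y":0.002,"z":-0.005,"ax":0,"ay":0,"az":0,"claw":1},{"x":0.14,"y":0.002,"z":-0.005,"ax":0,"ay":0,"az":0,"claw":1},{"x":0.18,"y":0.003,"z":-0.005,"ax":0,"ay":0,"az":0,"claw":1}]'
python3 -m crank '[{"x":0.04,"y":0,"z":0,"ax":0,"ay":0,"az":0.01,"claw":1},{"x":0.08,"y":0.001,"z":0,"ax":0,"ay":0,"az":0.02,"claw":1},{"x":0.12,"y":0.002,"z":0,"ax":0,"ay":0,"az":0.03,"claw":1},{"x":0.16,"y":0.002,"z":0,"ax":0,"ay":0,"az":0.0418,"claw":1},{"x":0.195,"y":0.003,"z":0,"ax":0,"ay":0,"az":0.0418,"claw":1}]'
python3 -c "
from h import *
go(.564,.0948,.17,-13)"
```

```text
time: 12.9
ee_pos: [0.5241, -0.1533, 0.1693]
eef_rot: [0.756, 0.655, -0.001, -0.001]
ft_force: [1.0, -0.3, -2.3]
width: 0.0259
time: 13.32
ee_pos: [0.555, 0.0404, 0.1693]
eef_rot: [0.783, 0.622, -0.001, -0.001]
ft_force: [0.4, 0.5, -2.5]
width: 0.0259
t 13.32 pos [0.555  0.0404 0.1693] w 0.0259 F [ 0.4  0.5 -2.5]
shift [ 0.055  -0.0034 -0.0007] len 0.055 turn/2 [-0.001   0.0002 -0.    ] deg [-0.1  0.  -0. ]
```

```bash
python3 -m crank '[{"x":0.03,"y":-0.002,"z":0,"ax":0,"ay":0,"az":0,"claw":1},{"x":0.052,"y":-0.003,"z":0,"ax":0,"ay":0,"az":0,"claw":1},{"x":0.053,"y":-0.003,"z":0.02,"ax":0,"ay":0,"az":0,"claw":1},{"x":0.053,"y":-0.003,"z":0.04,"ax":0,"ay":0,"az":0,"claw":1},{"x":0.053,"y":-0.003,"z":0.05,"ax":0,"ay":0,"az":0,"claw":1}]'
python3 -m crank '[{"x":0,"y":0,"z":0.01,"ax":0,"ay":0,"az":0,"claw":1},{"x":0,"y":0,"z":0.02,"ax":0,"ay":0,"az":0,"claw":1},{"x":0,"y":0,"z":0.025,"ax":0,"ay":0,"az":0,"claw":1},{"x":0,"y":0,"z":0.025,"ax":0,"ay":0,"az":0,"claw":1},{"x":0,"y":0,"z":0.025,"ax":0,"ay":0,"az":0,"claw":1}]'
python3 -c "
from h import *
go(.564,.0948,.061,-13)
snap('wrist','w4')"
```

```text
time: 13.73
ee_pos: [0.563, 0.0899, 0.1171]
eef_rot: [0.782, 0.623, -0.002, -0.001]
ft_force: [-0.9, 0.1, -2.8]
width: 0.0258
time: 14.15
ee_pos: [0.565, 0.0896, 0.0958]
eef_rot: [0.783, 0.622, 0.0, 0.0]
ft_force: [0.5, -0.5, -2.7]
width: 0.0263
t 14.15 pos [0.565  0.0896 0.0958] w 0.0263 F [ 0.5 -0.5 -2.7]
shift [ 0.0049 -0.0022  0.0348] len 0.035 turn/2 [ 0.0001 -0.     -0.0002] deg [ 0. -0. -0.]
```

View pics/w4.png

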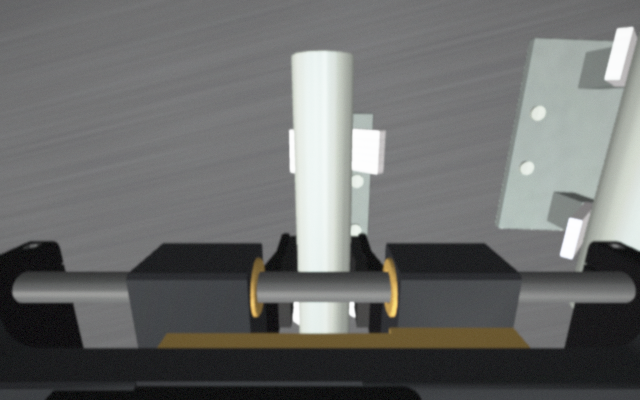

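```bash
python3 -m crank '[{"x":0.006,"y":-0.001,"z":0,"ax":0,"ay":0,"az":0,"claw":1},{"x":0.006,"y":-0.001,"z":0.006,"ax":0,"ay":0,"az":0,"claw":1},{"x":0.006,"y":-0.001,"z":0.014,"ax":0,"ay":0,"az":0,"claw":1},{"x":0.006,"y":-0.001,"z":0.022,"ax":0,"ay":0,"az":0,"claw":1},{"x":0.006,"y":-0.001,"z":0.027,"ax":0,"ay":0,"az":0,"claw":1}]'
python3 -m crank '[{"x":0,"y":0,"z":0.002,"ax":0,"ay":0,"az":0,"claw":1},{"x":0,"y":0,"z":0.003,"ax":0,"ay":0,"az":0,"claw":1},{"x":0,"y":0,"z":0.004,"ax":0,"ay":0,"az":0,"claw":1},{"x":0,"y":0,"z":0.005,"ax":0,"ay":0,"az":0,"claw":1},{"x":0,"y":0,"z":0.005,"ax":0,"ay":0,"az":0,"claw":1}]'
```

```text
time: 14.62
ee_pos: [0.5645, 0.0957, 0.067]
eef_rot: [0.783, 0.623, -0.001, -0.0]
ft_force: [-0.0, 0.0, -2.5]
width: 0.026
time: 15.03
ee_pos: [0.5653, 0.0958, 0.0636]
eef_rot: [0.783, 0.623, 0.0, -0.0]
ft_force: [-0.7, -0.3, -1.7]
width: 0.0261
```

```bash
python3 -m crank '[{"x":0,"y":0,"z":0.001,"ax":0,"ay":0,"az":0,"claw":1},{"x":0,"y":0,"z":0.0015,"ax":0,"ay":0,"az":0,"claw":1},{"x":0,"y":0,"z":0.0015,"ax":0,"ay":0,"az":0,"claw":1},{"x":0,"y":0,"z":0.0015,"ax":0,"ay":0,"az":0,"claw":0.2},{"x":0,"y":0,"z":0.0015,"ax":0,"ay":0,"az":0,"claw":0}]'
python3 -m crank '[{"x":0,"y":0,"z":0,"ax":0,"ay":0,"az":0,"claw":-0.3},{"x":0,"y":0,"z":0,"ax":0,"ay":0,"az":0,"claw":-0.6},{"x":0,"y":0,"z":0,"ax":0,"ay":0,"az":0,"claw":-0.6},{"x":0,"y":0,"z":0,"ax":0,"ay":0,"az":0,"claw":-0.6},{"x":0,"y":0,"z":0,"ax":0,"ay":0,"az":0,"claw":-0.6}]'
python3 -m crank '[{"x":0,"y":0,"z":-0.01,"ax":0,"ay":0,"az":0,"claw":-0.6},{"x":0,"y":0,"z":-0.04,"ax":0,"ay":0,"az":0,"claw":-0.6},{"x":0,"y":0,"z":-0.075,"ax":0,"ay":0,"az":0,"claw":-0.6},{"x":0,"y":0,"z":-0.11,"ax":0,"ay":0,"az":0,"claw":-0.6},{"x":0,"y":0,"z":-0.14,"ax":0,"ay":0,"az":0,"claw":-0.6}]'
python3 -m crank '[{"x":-0.035,"y":0,"z":-0.02,"ax":0,"ay":0,"az":0,"claw":-0.6},{"x":-0.07,"y":0,"z":-0.02,"ax":0,"ay":0,"az":0,"claw":-0.6},{"x":-0.105,"y":0,"z":-0.02,"ax":0,"ay":0,"az":0,"claw":-0.6},{"x":-0.14,"y":0,"z":-0.02,"ax":0,"ay":0,"az":0,"claw":-0.6},{"x":-0.175,"y":0,"z":-0.02,"ax":0,"ay":0,"az":0,"claw":-0.6}]'
python3 -m crank '[{"x":-0.035,"y":0,"z":0,"ax":0,"ay":0,"az":0,"claw":-0.6},{"x":-0.07,"y":0,"z":0,"ax":0,"ay":0,"az":0,"claw":-0.6},{"x":-0.105,"y":0,"z":0,"ax":0,"ay":0,"az":0,"claw":-0.6},{"x":-0.12,"y":0,"z":0,"ax":0,"ay":0,"az":0,"claw":-0.6},{"x":-0.12,"y":0,"z":0,"ax":0,"ay":0,"az":0,"claw":-0.6}]'
python3 - <<'E'
from h import *
snap('top','top5');snap('side','side5')
im=cv2.imread('pics/top5.png')
for n,(u0,v0,u1,v1),z,th,s,yaw in(('thick',(225,150,275,240),.08,150,(.556,.2813,.074),-14.7),('thin',(290,150,335,240),.073,150,(.564,.0948,.069),-13)):
    a=np.radians(yaw);d=np.array([np.cos(a),np.sin(a),0])
    print(n,'expected end px',[np.round(w2px('top5',np.array(s)+k*d),1) for k in(-.1,.1)])
a=cv2.resize(im[150:250,215:340],None,fx=4,fy=4,interpolation=cv2.INTER_CUBIC)
b=cv2.resize(cv2.imread('pics/side5.png')[180:310,240:390],None,fx=2,fy=2,interpolation=cv2.INTER_CUBIC)
c=np.zeros((400,300,3),np.uint8);c[:260]=b
cv2.imwrite('pics/m5.png',np.hstack([a,c]))
E
```

```text
time: 15.45
ee_pos: [0.5654, 0.0959, 0.0623]
eef_rot: [0.783, 0.623, 0.0, 0.0]
ft_force: [0.3, -0.0, 0.2]
width: 0.0328
time: 15.87
ee_pos: [0.5652, 0.0959, 0.0621]
eef_rot: [0.783, 0.623, 0.0, -0.0]
ft_force: [0.2, 0.7, -0.2]
width: 0.0639
time: 16.28
ee_pos: [0.5654, 0.0955, 0.2052]
eef_rot: [0.783, 0.622, 0.001, 0.0]
ft_force: [1.4, -0.5, 1.1]
width: 0.0696
time: 16.7
ee_pos: [0.5252, -0.0763, 0.223]
eef_rot: [0.783, 0.622, 0.001, 0.0]
ft_force: [0.4, 0.1, -0.6]
width: 0.0695
time: 17.12
ee_pos: [0.4971, -0.1963, 0.2231]
eef_rot: [0.785, 0.62, 0.0, 0.001]
ft_force: [0.8, -0.8, -0.2]
width: 0.0696
thick expected end px [array([239.9, 227.7]), array([256.8, 162.2])]
thin expected end px [array([304.5, 224.1]), array([318.5, 158.5])]
```

View pics/m5.png

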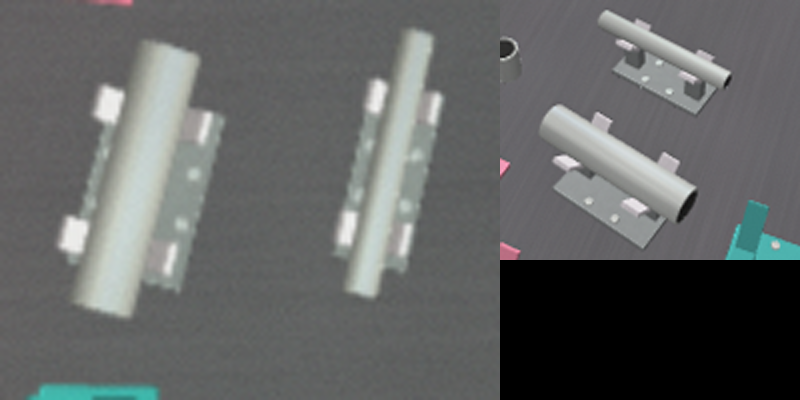

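```bash
python3 -c "
from h import *
print(close_job())"
```

```text
the job is handed in; nothing more can be done
None
```

Both pipes are in their stands and let go: the thick one across the two large V-heads, the thin one across the two small ones. I handed the job in just after 17 s on the robot's clock.

- **Position:** in the last top picture, the ends of both pipes are within about 2 pixels (roughly 5 mm) of where centred pipes should show. The side picture shows each pipe lying in both Vs of its stand.
- **Arm:** it was clear of everything, and the wrist force readings between moves never passed about 10 N.
- **Checks:** no check failed. The wrist pictures put the V-heads about 2 to 6 mm off my predictions. I moved the thin pipe about 1 mm across to allow for this and left the thick pipe as it was.
- **Not measured:** I checked that the pipes were at rest only from the final still pictures, not by measuring their speed.

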